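# Open the push-and-turn waste jar and discard the used sample cup

## Task

Open the lab waste jar: press its safety cap down firmly, turn it anticlockwise while it is held down, without wrenching it, lift it off and set it flat, right way up, on the blue tray. Then put the used orange sample cup into the jar and leave the jar open. Leave the two white cups, the amber bottle and the tip box where they stand.

Things in the scene. Friction and masses are not known exactly. Their poses are not given: they have to be found in the camera images.
- jar: White wide-mouth waste jar with a yellow band, bolted to the bench, 120 mm across, on a dark round foot 144 mm across and 10 mm thick. Origin on the jar's axis at bench level, z up. The inside floor is 14 mm above the bench. In the locked start the cap's bar and lugs lie along the jar's x axis.
- jar_mouth (a point): Centre of the jar's mouth, level with the rim, 140 mm above the bench; axes as the jar's. Mouth 108 mm across inside, with two steel tabs overhanging it on the jar's +x and -x sides (6 mm thick, top level with the rim, 52 mm wide, from the wall in to 44 mm from the axis).
- jar_lock (a point): On the jar's axis, 126 mm above the bench: where the locked cap's underside lies. Lugs sit up under the tabs, behind 6 mm teeth. Push the cap down 6 mm or more (10 mm is the bottom), hold it down, and turn it anticlockwise seen from above (clockwise is blocked): clear of the tabs from 45 to 135 degrees, best 60 to 100. Let up there, it pops up by up to 8 mm and lifts straight out.
- lift_ring (a joint): Black sprung ring in the jar's mouth that carries the cap, 92 mm outside, 68 mm inside diameter, 4 mm thick; a 40 mm cup passes through it into the free space below. Metres pushed down: 0 with the cap locked (ring's top 126 mm above the bench), +0.010 at its lower stop, -0.008 when let up. It pushes up with about 9 N at 0 and 14 N at +0.010.
- cap_mid (a point): Centre of the loose teal cap, 22 mm above its flat underside (148 mm above the bench when locked), z up. About 250 g: disc 82 mm across and 14 mm thick; at the underside two lugs, 18 mm wide and 8 mm thick, reach to 51 mm from the axis on the cap's own +x and -x sides. 44 mm tall in all with its grip bar.
- cap_bar (a point): Centre of the white upright grip bar on the cap, on its axis, 29 mm above the underside: 64 mm long along the cap's x axis, 14 mm wide along its y, 30 mm high (15 mm above and below this point, standing on the disc).
- tray: Blue square tray fixed to the bench, 180 x 180 mm, with a rim 14 mm high and 4 mm thick; its floor is 4 mm thick. Origin at the centre of its underside, at bench level.
- used_cup_mid (a point): Centre of the used sample cup: orange with brown residue inside, a straight open cup 40 mm in outside diameter, 80 mm tall, wall 3 mm, about 40 g, standing upright on the bench. The centre is 40 mm above its underside; z is its axis.
- clean_cup_a_mid (a point): Centre of a clean white sample cup, same size as the used one (40 x 80 mm), to be left alone.
- clean_cup_b_mid (a point): Centre of the other clean white sample cup, same size, to be left alone.
- reagent: Amber glass bottle with a blue cap, 60 mm across and 160 mm tall, origin at its underside; to be left alone.
- tip_box: Blue pipette-tip box with a grey lid, 85 (x) x 120 (y) x 62 mm, origin at its underside; to be left alone.
There are look-alikes about, which are no part of the job. Leave any purple or red look-alike of the part that bears cap_mid alone.

How it is judged:
On the way, in this order (a step that is already met when the one before it is completed fails the run):
1. the cap, still on the jar, is pressed down (ring pushed down more than 4 mm) (value of joint lift_ring above 0.004 m), for 0.05 s.
2. the cap is turned out of its lock (more than 0.6 rad from the jar's x axis) while in the jar's mouth (angle between the x axis of cap_mid and the x axis of jar, either way round above 0.6 rad and horizontal distance between cap_mid and jar below 0.02 m), for 0.05 s.
3. the cap lies flat on the tray (horizontal distance between cap_mid and tray below 0.06 m and z of cap_mid in the frame of tray between 0.021 and 0.031 m and angle between cap_mid's own z axis and vertical below 0.1 rad), for 0.2 s.
At the end, for the whole second after the job is handed in: The cap lies flat on the tray's floor, right way up (tilt under 0.1 rad, height within 5 mm, axis within 60 mm of the tray's centre), and the used cup lies inside the open jar (its centre within 50 mm of the jar's axis and between 20 and 90 mm above the bench), and both stay there (all of step 3 and horizontal distance between used_cup_mid and jar below 0.05 m and z of used_cup_mid in the frame of jar between 0.02 and 0.09 m); the robot touches nothing.
It fails at once if a clean cup is pushed more than 30 mm or tipped over (distance of clean_cup_a_mid from where it was at the start of the episode above 0.03 m or angle between clean_cup_a_mid's own z axis and vertical above 0.5 rad).
It fails at once if the other clean cup is pushed more than 30 mm or tipped over (distance of clean_cup_b_mid from where it was at the start of the episode above 0.03 m or angle between clean_cup_b_mid's own z axis and vertical above 0.5 rad).
It fails at once if the amber bottle is pushed more than 30 mm or tipped over (distance of reagent from where it was at the start of the episode above 0.03 m or angle between reagent's own z axis and vertical above 0.5 rad).
It fails at once if the tip box is pushed more than 30 mm or tipped over (distance of tip_box from where it was at the start of the episode above 0.03 m or angle between tip_box's own z axis and vertical above 0.5 rad).
It fails at once if the cap is wrenched or rammed against the jar with over 120 N (contact force between cap and jar above 120 N).
It also fails if it takes over 67 s, if anything falls off the work surface, if the arm or the gripper's body presses on something with over 40 N, if the wrist force passes 120 N, or if a joint passes its speed limit or range.

## Robot

A 6-joint arm with a two-finger parallel gripper is mounted at the origin on the work surface. World frame = base frame: x ahead of the robot, y to its left, z up, the work surface at z = 0. Lengths are in m, angles in rad, forces in N, time in s.
With the tool pointing down it reaches from about 0.25 to 0.8 m from the base axis. Payload 8.5 kg.
Tool frame: the origin (TCP) lies between the finger pads; the fingertips stand 19 mm ahead of it and the grasp point (between the pads) is the TCP; z points along the fingers, y is the line along which they close (so a half turn about z gives the same grasp; the last joint's range is limited). The gripper opens to 85 mm and grips with 20 to 120 N. Pads are 22 mm wide; open, the fingers measure 114 mm over their backs; the gripper's body (76 mm by 85 mm) begins 54 mm behind the grasp point. The pads swing forward as they close: fully open they stand 13 mm farther back than shut.
Start: joints at [-1.172, 0.238, -0.013, 1.319, 0, 1.571], TCP at [0.204, -0.484, 0.23] pointing down, gripper open.
Joint ranges: [-2.66, 2.66], [-1.03, 1.9], [-1.14, 1.46], [-1.82, 2.27], [-1.45, 1.34], [-3.14, 3.14]. Speed limits (rad/s): [2.22, 2.22, 2.79, 3.14, 3.14, 3.14].

## Interface

Orientations are given as a rotation vector (axis times angle).
In Python, from rig import env gives the robot as it stands.
- The arm moves only by the shell command python3 -m handwheel 'ROWS'. ROWS is JSON, a list of rows, each a list of 5 numbers: the shift along the tool's x, y, z in mm, then the turn about the tool's z in rad, then the gripper's target within -1 to 1 (fully open at 1, half-way at 0, shut at -1). A call has 1 to 20 rows; each row is the pose to reach, as a shift and turn from the pose commanded when the call began, along the tool's axes at that moment; what a row does not reach only later rows make up. A row lasts 1/12 s, in which the tool goes at most 41.7 mm and 7.16 degrees, less where a joint would pass 70% of its speed; a pose out of reach is approached as far as the arm can. A call with a gripper value outside its range is refused whole. The fingers move at their own pace and stop on an object; the grip force is fixed at half the most. Time passes only in rows, so rows that repeat a pose let the fingers close. It gives the time, the measured TCP pose, the force, the opening and the grip force at its end, in the units of the state.
- env.get_state(): the state, without advancing time (a new reading comes with each control period).
- env.camera(name): name is "scene" or "side" or "wrist"; returns the picture (480x640x3 uint8, blue, green, red); there is no depth.
- env.calibration(name): a dict with "fovy" (degrees; the focal length in pixels is half the picture's height over the tangent of half this angle, whatever the lens; pixels are square), "cx", "cy" (the principal point, pixels), "position" and "orientation" of the camera in the world; the wrist camera has in their place "hand_eye" (4x4, takes a point from camera to tool coordinates, whose origin is the TCP and whose axes are the flange's). Camera axes: x right, y up, looking along -z (the intrinsics and any distortion apply to the point x, -y, -z); pixel columns grow to the right and rows downward; lengths in m; the calibration is good to about 2 mm. The wrist camera is an equidistant fisheye: a pixel r from the principal point sees the ray r / f radians off the axis. A picture is of the moment at which its call begins: read the wrist's pose just before it. calibration takes no time and is no camera call.
- env.job_done(): hands the job in; it is judged then, once.
The state is a dict: "time_s": time; "joint_positions": joint angles; "joint_vel": joint speeds; "joint_efforts": joint torques, N m; "ee_pos": TCP position; "orientation": TCP orientation; "contact_force": force on the tool from outside, world axes, zero at the start; "torque": the same for the moment, N m; "grip_width": finger opening in m; "gripper_force": force on a finger pad.
Only numpy, scipy, OpenCV 4.12 (cv2) and the standard library are available. Lean on these libraries where they do the work, as an engineer would, in place of code of your own. Each camera call takes 0.05 s, during which the arm holds its last target. There are 200 camera calls.

## Working session

There is one attempt and no reset: what is moved stays moved. The work goes in short steps, Python scripts to look and compute and a shell command to move; the robot and the scene stay as the last step left them, time stands still between calls to the robot, and variables do not carry over. Pictures are saved under pics/ and viewed, at most 10 in all, crops included, and the job is handed in when it is done.

```bash
ls; mkdir -p pics; python3 - <<'E'
from rig import env
import cv2,numpy as np
s=env.get_state();print(s)
for n in("scene","side","wrist"):
    print(n,env.calibration(n))
    cv2.imwrite(f"pics/{n}0.png",env.camera(n))
E
```

```text
pics
{'time_s': 0.0, 'joint_positions': array([-1.17201068e+00,  2.38827145e-01, -1.42878712e-02,  1.31916808e+00,
       -2.50635737e-05,  1.57081053e+00]), 'joint_vel': array([ 4.72026522e-04, -2.18985230e-03,  2.47950111e-04, -1.04437867e-03,
       -4.39576357e-04, -9.88478861e-05]), 'joint_efforts': array([ 1.78914965e-03, -5.38778543e+01,  3.46442950e+01,  1.80237216e-02,
        3.00061697e-05, -3.24128905e-05]), 'ee_pos': array([ 0.20368731, -0.48342147,  0.2294402 ]), 'orientation': array([-3.07792916e+00, -6.21959001e-01,  5.00958844e-04]), 'contact_force': array([-0.13229275, -0.49712035,  0.14205432]), 'torque': array([ 0.08986598, -0.00392365,  0.02190496]), 'gripper_force': 0.0, 'grip_width': 0.08554603447119584}
scene {'fovy': 53.15128366097463, 'cx': 316.40131576205874, 'cy': 241.09397616856984, 'position': array([1.15523677, 0.38772663, 1.06359945]), 'orientation': array([0.42021088, 0.65502604, 1.97823483])}
side {'fovy': 44.529510415050105, 'cx': 320.7369211703953, 'cy': 235.9768499893582, 'position': array([-0.13964446,  1.18867413,  1.02590168]), 'orientation': array([ 0.31808003, -1.23140151, -2.3196672 ])}
wrist {'fovy': 65.70646984690485, 'cx': 320.64521464857836, 'cy': 242.88855071790508, 'hand_eye': array([[ 5.23069994e-04,  9.45243318e-01,  3.26366045e-01,
         8.43133422e-02],
       [ 9.99999721e-01, -6.68327424e-04,  3.32945740e-04,
         1.10128426e-03],
       [ 5.32834114e-04,  3.26365780e-01, -9.45243405e-01,
        -1.43749611e-01],
       [ 0.00000000e+00,  0.00000000e+00,  0.00000000e+00,
         1.00000000e+00]])}
```

View pics/scene0.png

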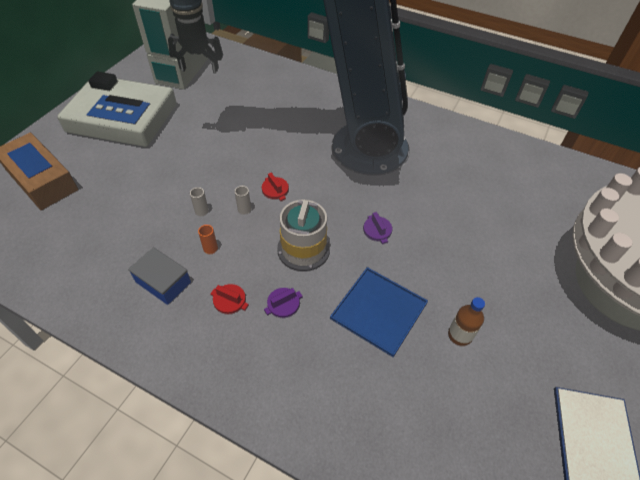

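View pics/side0.png

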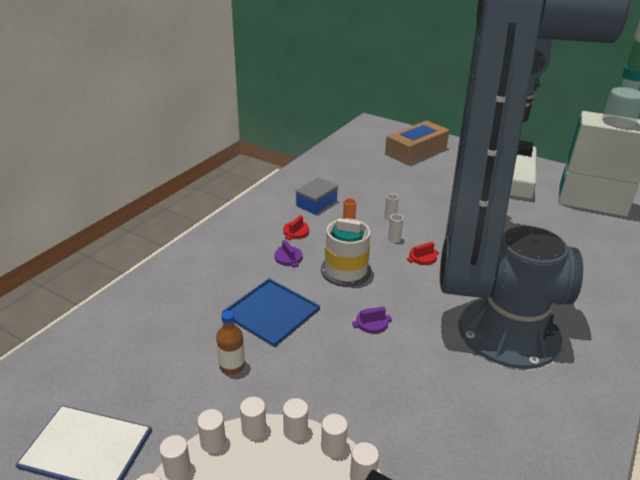

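Scene view: the jar with the teal cap and white bar is at (304,215). Candidates for the cap are teal (304,215), red (275,187) and (229,298), and purple (378,228) and (283,302); I choose teal. Candidates for the cup are orange (208,239) and white (199,201) and (243,199); I choose orange. The tray is at (379,310), the bottle at (466,323) and the tip box at (160,274).

```bash
cat > h.py <<'E'
from rig import env
import cv2,numpy as np
from scipy.spatial.transform import Rotation as R
def ray(n,uv,st=None):
    c=env.calibration(n);f=240/np.tan(np.radians(c["fovy"]/2))
    p=np.array([(uv[0]-c["cx"])/f,(uv[1]-c["cy"])/f])
    if n=="wrist":
        r=np.hypot(*p);d=np.array([*(p/max(r,1e-9)*np.sin(r)),np.cos(r)]);d=d*[1,-1,-1]
        T=c["hand_eye"];Rt=R.from_rotvec(st["orientation"]).as_matrix()
        return st["ee_pos"]+Rt@T[:3,3],Rt@T[:3,:3]@d
    d=np.array([p[0],-p[1],-1])
    return np.array(c["position"]),R.from_rotvec(c["orientation"]).as_matrix()@d
def onz(n,uv,z,st=None):
    o,d=ray(n,uv,st);return (o+d*(z-o[2])/d[2])[:2]
def cross(a,b):
    (o,d),(p,e)=a,b;A=np.c_[d,-e];s=np.linalg.lstsq(A,p-o,rcond=None)[0]
    x,y=o+d*s[0],p+e*s[1];return (x+y)/2,np.linalg.norm(x-y)
def mask(im,lo,hi,box=None):
    m=cv2.inRange(cv2.cvtColor(im,cv2.COLOR_BGR2HSV),np.array(lo),np.array(hi))
    if box:
        k=np.zeros_like(m);k[box[1]:box[3],box[0]:box[2]]=255;m&=k
    return m
def big(m):
    c=max(cv2.findContours(m,cv2.RETR_EXTERNAL,cv2.CHAIN_APPROX_NONE)[0],key=cv2.contourArea);return c
def cen(c):
    m=cv2.moments(c);return np.array([m["m10"]/m["m00"],m["m01"]/m["m00"]])
E
python3 - <<'E'
from h import *
S=cv2.imread("pics/scene0.png");D=cv2.imread("pics/side0.png")
B={"scene":dict(cup=(190,215,225,265),tray=(320,260,440,360),cap=(280,195,330,240),im=S),
   "side":dict(cup=(335,190,365,222),tray=(210,270,330,350),cap=(325,215,375,245),im=D)}
for n,b in B.items():
    c=big(mask(b["im"],(3,130,60),(16,255,255),b["cup"])); print(n,"cup",cen(c),cv2.boundingRect(c),cv2.contourArea(c))
    t=big(mask(b["im"],(100,120,40),(125,255,255),b["tray"]));q=cv2.boxPoints(cv2.minAreaRect(t))
    ap=cv2.approxPolyDP(t,8,True)[:,0];print(" tray",ap.tolist(),[onz(n,p,.014).round(3).tolist() for p in ap],onz(n,cen(t),.008).round(4))
    m=mask(b["im"],(80,60,30),(98,255,255),b["cap"]);c=big(m);print(" cap",cen(c),cv2.boundingRect(c))
    y=big(mask(b["im"],(15,110,60),(30,255,255)));print(" band",cv2.boundingRect(y))
a=np.hstack([cv2.resize(S[190:280,180:340],None,fx=2.5,fy=2.5,interpolation=2),cv2.resize(D[185:285,310:410],(400,400),interpolation=2)[:225]]) if 0 else None
v=np.hstack([cv2.resize(S[190:270,185:335],(750,400),interpolation=2)])
w=cv2.resize(D[190:285,320:420],(0,0),fx=4,fy=4,interpolation=2)
cv2.imwrite("pics/crop.png",cv2.resize(np.hstack([cv2.resize(S[185:285,185:335],(600,400),interpolation=2),cv2.resize(D[190:290,325:375],(200,400),interpolation=2)]),(800,400)))
E
```

```text
scene cup [207.24       238.47111111] (198, 225, 19, 29) 337.5
 tray [[366, 268], [331, 318], [393, 355], [426, 300]] [[0.455, 0.189], [0.631, 0.174], [0.649, 0.345], [0.471, 0.362]] [0.5531 0.2689]
 cap [303.10883534 218.04457831] (287, 205, 33, 25)
 band (280, 231, 45, 27)
side cup [349.28989362 208.04787234] (344, 199, 12, 20) 188.0
 tray [[268, 279], [222, 319], [275, 345], [318, 305]] [[0.623, 0.177], [0.626, 0.37], [0.461, 0.373], [0.451, 0.194]] [0.5449 0.276 ]
 cap [346.68220339 234.72245763] (332, 226, 32, 15)
 band (325, 246, 44, 25)
```

View pics/crop.png

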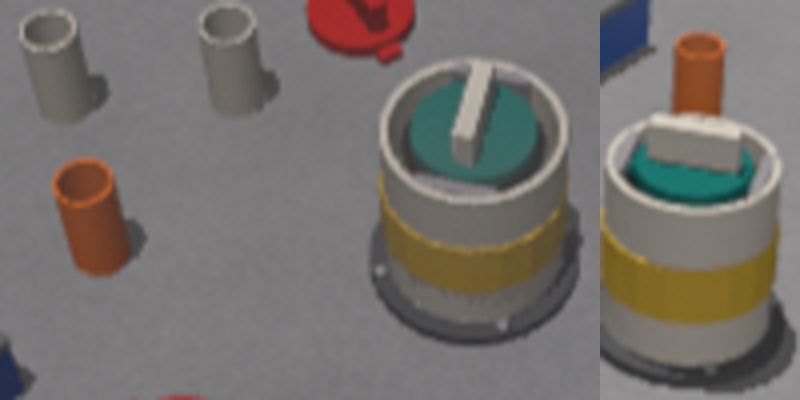

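The crop shows the teal cap with its white bar in the jar. The bar top runs from about (305.5,201.5) to (301.5,218) in the scene view. The orange cup, with its rim centred at (206,231), is clearly different from the two white cups.

```bash
python3 - <<'E'
from h import *
p=lambda n,u,z:print(n,u,z,onz(n,u,z).round(4))
p("scene",(305.5,201.5),.17);p("scene",(301.5,218),.17);p("scene",(303.5,209.8),.17)
# side crop: 4x from (325,190), x offset 600
for u in [(651,118),(740,130),(690,127)]: p("side",((u[0]-600)/4+325,u[1]/4+190),.17)
# jar rim ellipse centres
p("scene",(474/4+185,130/4+185),.14);p("side",((693-600)/4+325,163/4+190),.14)
p("scene",(206.3,230.7),.08);p("side",((701-600)/4+325,46/4+190),.08)
print(cross(ray("scene",(207.2,238.5)),ray("side",(349.3,208)))) 
for u in [(199.5,192.5),(243,191)]: p("scene",u,.08)
s=env.get_state();print(R.from_rotvec(s["orientation"]).as_matrix().round(3),s["time_s"])
# project helper: where is tip box / bottle
p("scene",(160,261),.062);p("scene",(478,303),.16)
E
```

```text
scene (305.5, 201.5) 0.17 [0.4486 0.0026]
scene (301.5, 218) 0.17 [0.5005 0.0198]
scene (303.5, 209.8) 0.17 [0.4751 0.0114]
side (337.75, 219.5) 0.17 [0.4983 0.0223]
side (360.0, 222.5) 0.17 [0.4411 0.002 ]
side (347.5, 221.75) 0.17 [0.4708 0.0174]
scene (303.5, 217.5) 0.14 [0.4746 0.0111]
side (348.25, 230.75) 0.14 [0.4686 0.0143]
scene (206.3, 230.7) 0.08 [ 0.5917 -0.2137]
side (350.25, 201.5) 0.08 [ 0.5849 -0.2119]
(array([ 0.59206245, -0.21806998,  0.04832363]), np.float64(0.005263543048481186))
scene (199.5, 192.5) 0.08 [ 0.49   -0.3099]
scene (243, 191) 0.08 [ 0.4271 -0.2077]
[[ 0.922  0.388 -0.   ]
 [ 0.388 -0.922  0.001]
 [-0.    -0.001 -1.   ]] 0.15
scene (160, 261) 0.062 [ 0.7173 -0.2691]
scene (478, 303) 0.16 [0.5195 0.4681]
```

```bash
python3 -m handwheel '[[20,-16,-10,0,1],[50,-40,-30,0,1],[80,-64,-50,0,1],[110,-88,-60,0,1],[140,-112,-60,0,1],[170,-136,-60,0,1],[200,-160,-60,0,1],[230,-184,-60,0,1],[260,-208,-60,0,1],[290,-232,-60,0,1],[320,-256,-60,0,1],[350,-280,-60,0,1],[380,-304,-60,0,1],[405,-325,-60,0,1],[425,-341,-60,0,1],[436,-350,-60,0,1],[440,-353,-60,0.0,1],[440,-353,-60,0,1],[440,-353,-60,0,1],[440,-353,-60,0,1]]'
python3 - <<'E'
from h import *
s=env.get_state();im=env.camera("wrist");cv2.imwrite("pics/w1.png",im);print(s["joint_positions"].round(3),s["ee_pos"],s["orientation"],s["contact_force"])
E
```

```text
time_s: 1.82
ee_pos: [0.4718, 0.0115, 0.2902]
orientation: [3.08, 0.621, -0.0]
contact_force: [-0.4, 0.7, -0.3]
grip_width: 0.0855
gripper_force: 0.0
[ 0.024  0.133  0.006  1.444 -0.     2.768] [0.47177279 0.01149668 0.29015976] [ 3.07954992e+00  6.20794339e-01 -4.40891638e-04] [-0.38157425  0.70421711 -0.31850335]
```

View pics/w1.png

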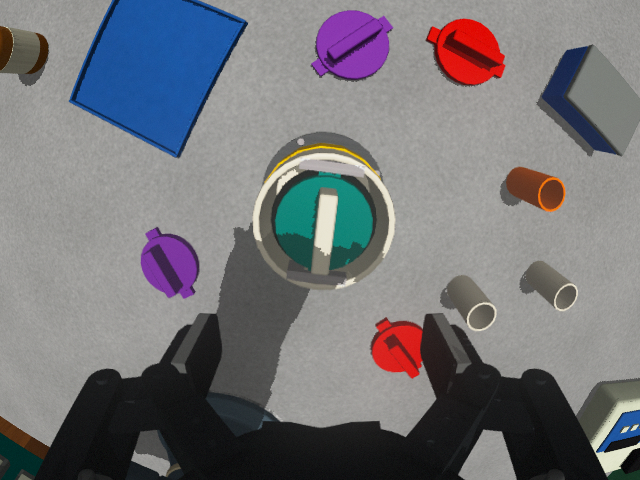

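Wrist view: the teal cap sits at (325,220), and the white bar runs from (328,190) to (320,272) between the two grey tabs. The orange cup's rim is at (551,192), and the tray corners are at about (111,-), (246,22), (178,156) and (71,100).

```bash
python3 - <<'E'
from h import *
from rig import env
s=env.get_state();im=cv2.imread("pics/w1.png")
m=mask(im,(0,0,100),(179,60,255),(300,180,345,277));
k=np.zeros_like(m);k[185:262,306:342]=255
bar=m&k;c=big(bar);r=cv2.minAreaRect(c);print("bar",r,cv2.contourArea(c))
# bar edges by row
for y in range(190,276,6):
    x=np.where(m[y,300:345])[0]+300;print(y,x.min() if len(x) else None,x.max() if len(x) else None,end="; ")
print()
w=lambda u,z:onz("wrist",u,z,s)
t=big(mask(im,(80,90,30),(96,255,255),(262,160,390,280)));h=cv2.convexHull(t);print("teal",cv2.boundingRect(h))
x,y,ww,hh=cv2.boundingRect(h);print("disc z.14 cx",w((x+ww/2,y+hh/2),.14))
g=mask(im,(0,0,190),(179,70,255),(245,150,400,295));gh=cv2.convexHull(big(g));e=cv2.fitEllipse(gh);print("rim",e,w(e[0],.14))
a,b=w((328.5,192),.17),w((320,272),.17);print(a,b,(a+b)/2,np.degrees(np.arctan2(*(a-b)[::-1])),np.hypot(*(a-b)))
o=big(mask(im,(3,130,40),(16,255,255)));print("cup",cv2.boundingRect(o),w((551,192),.08),w((513,183),0.0))
tr=big(mask(im,(100,120,40),(125,255,255),(60,0,255,165)));print(cv2.approxPolyDP(tr,5,True)[:,0].tolist())
for u in [(246,22),(178,156),(71,100)]:print("tray",w(u,.014))
for u in [(481,316),(565,296)]:print("clean",w(u,.08))
cv2.imwrite("pics/c2.png",cv2.resize(im[140:300,240:410],None,fx=3.5,fy=3.5,interpolation=2))
E
```

```text
bar ((324.95733642578125, 224.88414001464844), (19.325519561767578, 74.65171813964844), 6.34019136428833) 1290.0
190 320 335; 196 319 337; 202 318 337; 208 318 336; 214 317 335; 220 316 335; 226 316 334; 232 315 333; 238 314 332; 244 314 331; 250 313 331; 256 313 330; 262 312 329; 268 312 339; 274 315 327; 
teal (275, 171, 98, 100)
disc z.14 cx [0.47490302 0.00865994]
rim ((323.8410339355469, 220.16488647460938), (134.8520050048828, 141.769287109375), 94.17399597167969) [0.47550825 0.00905793]
[0.50389132 0.01766892] [ 0.44369094 -0.00094773] [0.47379113 0.00836059] 17.183949120247167 0.06301321867821379
cup (506, 167, 60, 45) [ 0.591137   -0.21631394] [ 0.58357809 -0.21225382]
[[112, 0], [69, 101], [179, 155], [247, 23], [197, 0]]
tray [0.6244712  0.16504417]
tray [0.45093418 0.18439418]
tray [0.47122446 0.36046602]
clean [ 0.42645041 -0.21343085]
clean [ 0.49160906 -0.31716286]
```

View pics/c2.png

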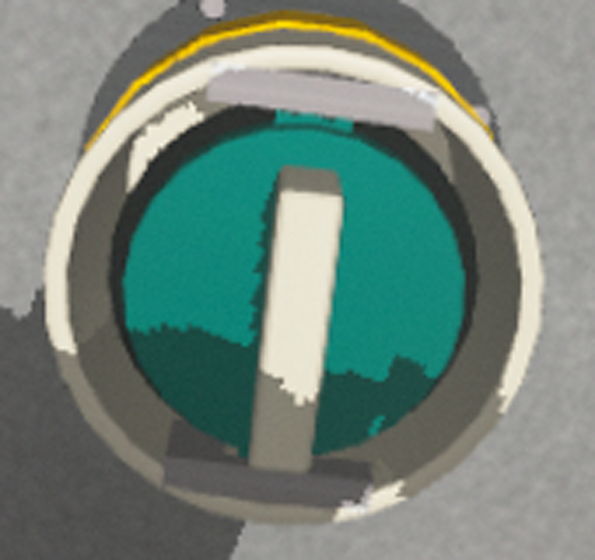

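```bash
python3 -m handwheel '[[1,4,20,0.09,1],[1,4,45,0.09,1],[1,4,70,0.09,1],[1,4,90,0.09,1],[1,4,105,0.09,1],[1,4,115,0.09,1],[1,4,122,0.09,1],[1,4,127,0.09,1],[1,4,127,0.09,1],[1,4,127,0.09,1],[1,4,127,0.09,0],[1,4,127,0.09,-0.3],[1,4,127,0.09,-0.5],[1,4,127,0.09,-1],[1,4,127,0.09,-1],[1,4,127,0.09,-1],[1,4,127,0.09,-1],[1,4,127,0.09,-1]]'
python3 - <<'E'
from h import *
s=env.get_state();print(s["joint_positions"].round(3),s["torque"].round(2))
S,D=env.camera("scene"),env.camera("side")
cv2.imwrite("pics/g.png",np.hstack([cv2.resize(S[160:280,240:360],(400,400),interpolation=2),cv2.resize(D[180:300,290:410],(400,400),interpolation=2)]))
E
```

```text
time_s: 3.37
ee_pos: [0.4748, 0.0092, 0.1635]
orientation: [-3.104, -0.483, -0.001]
contact_force: [-0.3, 1.6, 5.6]
grip_width: 0.0118
gripper_force: 58.6
[ 0.019  0.186 -0.257  1.127  0.     2.852] [ 0.16  0.31 -0.07]
```

View pics/g.png

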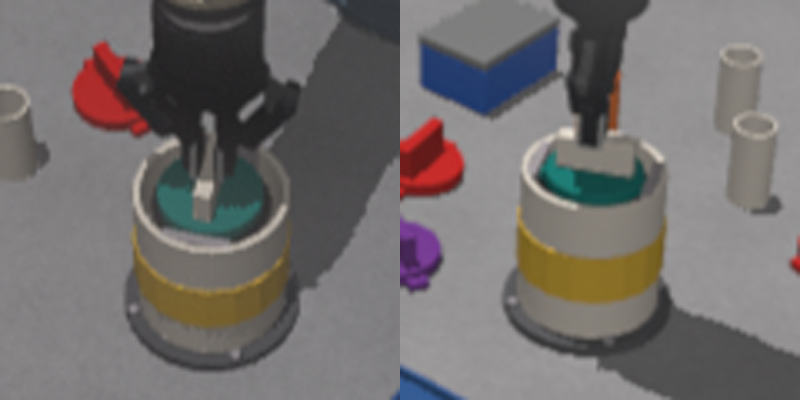

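The gripper holds the bar at its middle (scene crop about (205,180), side crop about (590,140)), and nothing else has moved. Next I press down.

```bash
python3 -m handwheel '[[0,0,1,0,-1],[0,0,2,0,-1],[0,0,3,0,-1],[0,0,4,0,-1],[0,0,5,0,-1],[0,0,6,0,-1],[0,0,7,0,-1],[0,0,8,0,-1],[0,0,8,0,-1],[0,0,8,0,-1]]'; python3 -c "
from h import *
s=env.get_state();print(s['torque'].round(2))"
```

```text
time_s: 4.3
ee_pos: [0.4748, 0.0092, 0.1558]
orientation: [-3.104, -0.483, -0.001]
contact_force: [-3.2, 0.8, 9.6]
grip_width: 0.0119
gripper_force: 59.2
[ 0.22  0.66 -0.09]
```

```bash
python3 -m handwheel '[[0,0,1,0,-1],[0,0,1,-0.05,-1],[0,0,1,-0.1,-1],[0,0,1,-0.15,-1],[0,0,1,-0.2,-1],[0,0,1,-0.2,-1]]'; python3 -c "
from h import *
s=env.get_state();print(s['torque'].round(2))"
```

```text
time_s: 4.8
ee_pos: [0.4757, 0.0092, 0.1552]
orientation: [3.039, 0.795, 0.004]
contact_force: [0.3, 0.4, 10.1]
grip_width: 0.0116
gripper_force: 59.2
[ 0.13  0.14 -0.13]
```

```bash
python3 -m handwheel '[[0,0,0,-0.08,-1],[0,0,0,-0.16,-1],[0,0,0,-0.24,-1],[0,0,0,-0.32,-1],[0,0,0,-0.4,-1],[0,0,0,-0.48,-1],[0,0,0,-0.56,-1],[0,0,0,-0.64,-1],[0,0,0,-0.72,-1],[0,0,0,-0.8,-1],[0,0,0,-0.88,-1],[0,0,0,-0.96,-1],[0,0,0,-1.04,-1],[0,0,0,-1.12,-1],[0,0,0,-1.2,-1],[0,0,0,-1.2,-1],[0,0,0,-1.2,-1]]'; python3 - <<'E'
from h import *
s=env.get_state();print(s['torque'].round(2),s["joint_positions"].round(3),np.degrees(2*np.arctan2(s["orientation"][1],s["orientation"][0])))
S,D=env.camera("scene"),env.camera("side")
cv2.imwrite("pics/t.png",np.hstack([cv2.resize(S[160:280,240:360],(400,400),interpolation=2),cv2.resize(D[180:300,290:410],(400,400),interpolation=2)]))
E
```

```text
time_s: 6.22
ee_pos: [0.4738, 0.0102, 0.1545]
orientation: [-2.06, -2.368, -0.002]
contact_force: [-5.7, 6.5, 9.4]
grip_width: 0.0114
gripper_force: 59.3
[ 1.35  1.3  -0.1 ] [ 0.02   0.192 -0.274  1.106  0.003  1.452] -262.0293801643003
```

View pics/t.png

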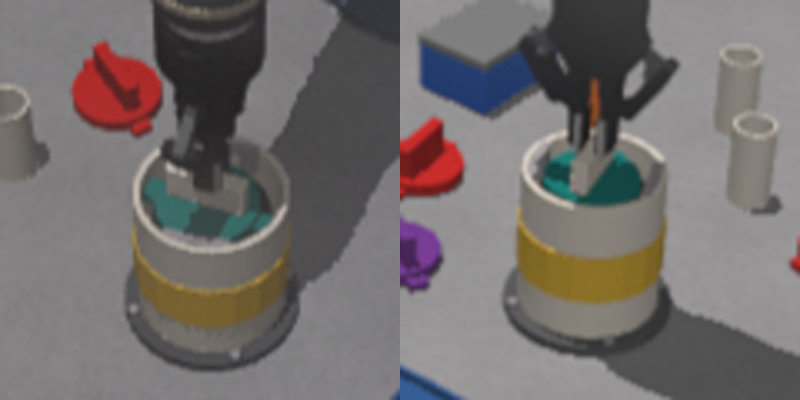

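The bar has turned about 80° in both crops and stays gripped, with the cap still down in the mouth. Next I lift straight up.

```bash
python3 -m handwheel '[[1,-1,-2,0,-1],[1,-1,-5,0,-1],[1,-1,-9,0,-1],[1,-1,-13,0,-1],[1,-1,-18,0,-1],[1,-1,-24,0,-1],[1,-1,-30,0,-1],[1,-1,-38,0,-1],[1,-1,-48,0,-1],[1,-1,-60,0,-1],[1,-1,-74,0,-1],[1,-1,-88,0,-1],[1,-1,-100,0,-1],[1,-1,-108,0,-1],[1,-1,-110,0,-1],[1,-1,-110,0,-1]]'; python3 - <<'E'
from h import *
s=env.get_state();print(s['torque'].round(2),s["joint_positions"].round(3))
Rm=R.from_rotvec(s["orientation"]).as_matrix();print("tool shift to tray mm",(Rm.T@(np.array([.549,.267,s["ee_pos"][2]])-s["ee_pos"])*1e3).round(1))
S,D=env.camera("scene"),env.camera("side")
cv2.imwrite("pics/l.png",np.hstack([cv2.resize(S[130:280,240:390],(400,400),interpolation=2),cv2.resize(D[150:300,270:420],(400,400),interpolation=2)]))
E
```

```text
time_s: 7.65
ee_pos: [0.4738, 0.0099, 0.2645]
orientation: [2.063, 2.369, 0.001]
contact_force: [0.1, -0.6, -2.9]
grip_width: 0.0114
gripper_force: 58.7
[ 0.04  0.01 -0.05] [ 0.021  0.14  -0.051  1.379 -0.     1.454]
tool shift to tray mm [244.4 109.8   0. ]
```

View pics/l.png

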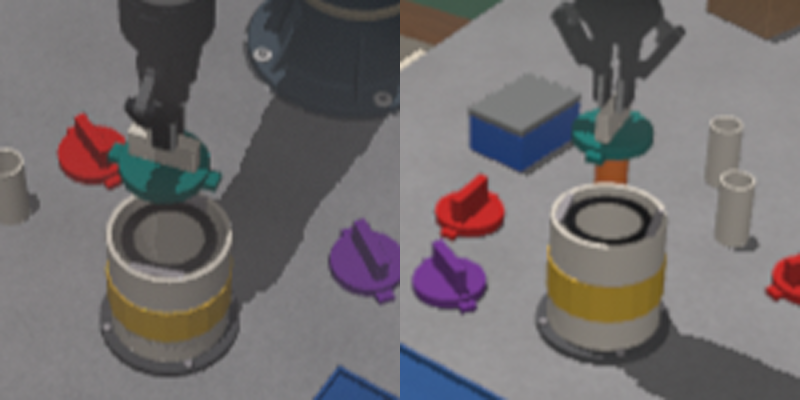

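The cap is lifted clear and level (scene crop (165,160)), and the jar is open with the black ring visible. Next I carry the cap to the tray.

```bash
python3 -m handwheel '[[10,4,0,0,-1],[30,13,0,0,-1],[55,25,0,0,-1],[80,36,0,0,-1],[105,47,0,0,-1],[130,58,0,0,-1],[155,70,0,0,-1],[180,81,0,0,-1],[205,92,0,0,-1],[225,101,20,0,-1],[238,107,50,0,-1],[243,109,80,0,-1],[244,110,110,0,-1],[244,110,140,0,-1],[244,110,165,0,-1],[244,110,185,0,-1],[244,110,200,0,-1],[244,110,208,0,-1],[244,110,213,0,-1],[244,110,213,0,-1]]'; python3 - <<'E'
from h import *
s=env.get_state();print(s['torque'].round(2),s["joint_positions"].round(3))
S,D=env.camera("scene"),env.camera("side")
cv2.imwrite("pics/p.png",np.hstack([cv2.resize(S[240:370,315:445],(400,400),interpolation=2),cv2.resize(D[235:365,205:335],(400,400),interpolation=2)]))
E
```

```text
time_s: 9.42
ee_pos: [0.5484, 0.2669, 0.0501]
orientation: [-2.062, -2.369, 0.002]
contact_force: [0.2, 0.3, -2.3]
grip_width: 0.0113
gripper_force: 58.7
[-0.01  0.07 -0.  ] [ 0.453  0.49  -0.11   0.972  0.     1.885]
```

View pics/p.png

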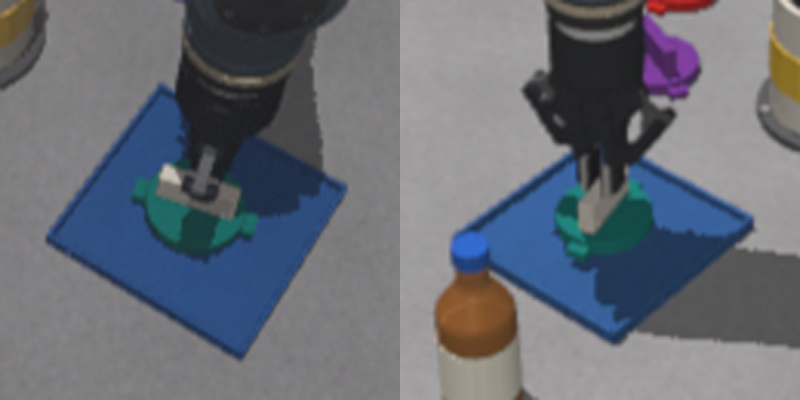

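The cap is level just above the tray's middle in both crops. I lower it until it touches.

```bash
python3 -m handwheel '[[0,0,2,0,-1],[0,0,4,0,-1],[0,0,6,0,-1],[0,0,7,0,-1],[0,0,8,0,-1],[0,0,8,0,-1]]'
```

```text
time_s: 10.02
ee_pos: [0.5489, 0.2667, 0.043]
orientation: [-2.063, -2.369, 0.0]
contact_force: [0.6, -0.2, -2.0]
grip_width: 0.0111
gripper_force: 58.7
```

```bash
python3 -m handwheel '[[0,0,1,0,-1],[0,0,2,0,-1],[0,0,2,0,-1]]'; python3 -m handwheel '[[0,0,1,0,-1],[0,0,1,0,-1]]'
```

```text
time_s: 10.27
ee_pos: [0.5491, 0.2668, 0.0415]
orientation: [2.063, 2.369, 0.001]
contact_force: [-1.0, -0.8, 1.5]
grip_width: 0.0115
gripper_force: 59.2
time_s: 10.43
ee_pos: [0.5491, 0.2669, 0.0415]
orientation: [2.063, 2.369, 0.002]
contact_force: [-3.8, -1.6, 11.5]
grip_width: 0.0118
gripper_force: 60.3
```

```bash
python3 -m handwheel '[[0,0,-1,0,-0.6],[0,0,-1,0,-0.2],[0,0,-1,0,0.3],[0,0,-1,0,1],[0,0,-1,0,1],[0,0,-1,0,1],[0,0,-4,0,1],[0,0,-12,0,1],[0,0,-30,0,1],[0,0,-60,0,1],[0,0,-90,0,1],[0,0,-120,0,1],[0,0,-150,0,1],[0,0,-180,0,1],[0,0,-200,0,1],[0,0,-207,0,1],[0,0,-207,0,1]]'; python3 - <<'E'
from h import *
s=env.get_state();im=env.camera("wrist");cv2.imwrite("pics/w2.png",im)
t=big(mask(im,(80,90,30),(98,255,255)));x,y,w,h=cv2.boundingRect(t);print("teal",x,y,w,h,onz("wrist",(x+w/2,y+h/2),.014,s))
E
```

```text
time_s: 11.85
ee_pos: [0.5497, 0.2671, 0.2495]
orientation: [2.062, 2.368, 0.006]
contact_force: [-1.3, -0.0, -1.1]
grip_width: 0.0854
gripper_force: 0.0
teal 280 155 79 95 [0.55006403 0.2645421 ]
```

```bash
python3 -m handwheel '[[-15,-1,0,0.08,1],[-40,-2,0,0.16,1],[-70,-4,0,0.24,1],[-100,-6,0,0.32,1],[-130,-7,0,0.4,1],[-160,-9,0,0.5,1],[-190,-10,0,0.6,1],[-220,-12,0,0.7,1],[-250,-13,0,0.8,1],[-280,-15,0,0.9,1],[-310,-17,0,1,1],[-340,-18,0,1.1,1],[-370,-20,0,1.2,1],[-400,-22,0,1.3,1],[-430,-23,0,1.4,1],[-455,-25,0,1.5,1],[-475,-26,0,1.57,1],[-483,-26,0,1.57,1],[-483,-26,0,1.57,1],[-483,-26,0,1.57,1]]'; python3 - <<'E'
from h import *
s=env.get_state();im=env.camera("wrist");cv2.imwrite("pics/w3.png",im)
o=big(mask(im,(3,130,40),(16,255,255)));print("cup",cv2.boundingRect(o),s["joint_positions"].round(3))
E
```

```text
time_s: 13.57
ee_pos: [0.5892, -0.2149, 0.2457]
orientation: [-3.133, -0.22, 0.003]
contact_force: [0.4, -0.2, 0.4]
grip_width: 0.0859
gripper_force: 0.0
cup (302, 181, 46, 60) [-0.35   0.417  0.289  1.445  0.     2.652]
```

View pics/w3.png

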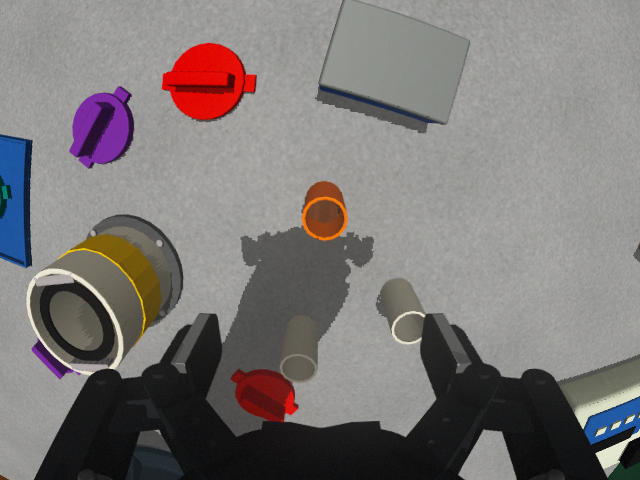

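The orange cup's rim is centred at (325,218.5). The tip box (395,65) and the white cups (300,368) and (408,327) are well clear. In the earlier frame the cap lay at (0.550,0.265) on the tray.

```bash
python3 - <<'E'
from h import *
s=env.get_state();p=onz("wrist",(325,218.5),.08,s);print(p,s["ee_pos"])
Rm=R.from_rotvec(s["orientation"]).as_matrix()
print((Rm.T@(np.array([*p,.066])-s["ee_pos"])*1e3).round(1))
# jar rim from wrist
print(onz("wrist",(80,320),.14,s))
E
```

```text
[ 0.58955394 -0.21878294] [ 0.58931599 -0.21428813  0.24619965]
[ -0.2   4.7 180.2]
[ 0.48116116 -0.00524581]
```

```bash
python3 -m handwheel '[[0,3,15,0,1],[0,3,40,0,1],[0,3,70,0,1],[0,3,100,0,1],[0,3,125,0,1],[0,3,145,0,1],[0,3,162,0,1],[0,3,173,0,1],[0,3,180,0,1],[0,3,180,0,1],[0,3,180,0,0.4],[0,3,180,0,0.1],[0,3,180,0,-0.1],[0,3,180,0,-0.5],[0,3,180,0,-1],[0,3,180,0,-1],[0,3,180,0,-1],[0,3,180,0,-1]]'
```

```text
time_s: 15.12
ee_pos: [0.5909, -0.2184, 0.0686]
orientation: [3.133, 0.218, 0.004]
contact_force: [-1.0, 1.8, 6.7]
grip_width: 0.0375
gripper_force: 59.3
```

```bash
python3 -m handwheel '[[0,0,-8,0,-1],[0,0,-25,0,-1],[0,0,-50,0,-1],[0,0,-80,0,-1],[0,0,-110,0,-1],[0,0,-140,0,-1],[0,0,-170,0,-1],[-3,-8,-190,-0.03,-1],[-9,-25,-200,-0.08,-1],[-18,-50,-200,-0.12,-1],[-26,-75,-200,-0.16,-1],[-35,-100,-200,-0.2,-1],[-44,-125,-200,-0.2,-1],[-53,-150,-200,-0.2,-1],[-61,-175,-200,-0.2,-1],[-70,-200,-200,-0.2,-1],[-77,-220,-200,-0.2,-1],[-82,-235,-200,-0.2,-1],[-84,-241,-200,-0.2,-1],[-84,-241,-200,-0.2,-1]]'; python3 - <<'E'
from h import *
s=env.get_state();print(s["joint_positions"].round(3))
S,D=env.camera("scene"),env.camera("side")
cv2.imwrite("pics/u.png",np.hstack([cv2.resize(S[130:280,230:380],(400,400),interpolation=2),cv2.resize(D[150:300,270:420],(400,400),interpolation=2)]))
E
```

```text
time_s: 16.78
ee_pos: [0.4731, 0.0097, 0.2679]
orientation: [3.096, 0.532, 0.002]
contact_force: [0.9, -0.2, -0.7]
grip_width: 0.037
gripper_force: 60.1
[ 0.02   0.138 -0.045  1.387  0.     2.821]
```

View pics/u.png

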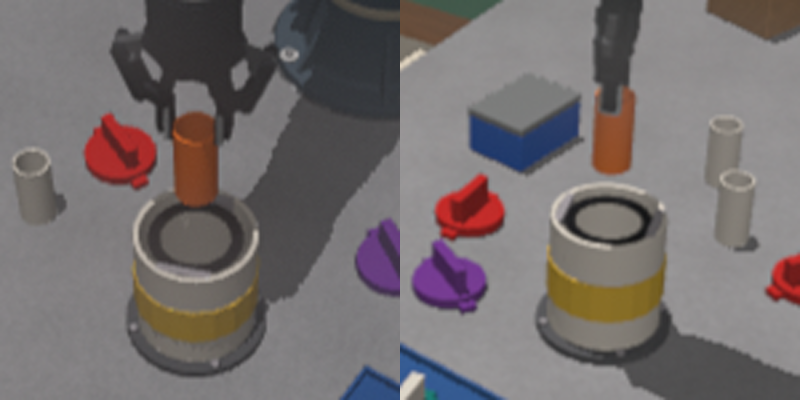

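The cup hangs upright over the open mouth. Next I lower it through the ring.

```bash
python3 -m handwheel '[[0,0,15,0,-1],[0,0,35,0,-1],[0,0,52,0,-1],[0,0,65,0,-1],[0,0,75,0,-1],[0,0,84,0,-1],[0,0,92,0,-1],[0,0,99,0,-1],[0,0,103,0,-1],[0,0,103,0,-1],[0,0,103,0,-1]]'
```

```text
time_s: 17.8
ee_pos: [0.4737, 0.0088, 0.1642]
orientation: [-3.097, -0.53, -0.0]
contact_force: [-0.6, 0.2, -0.7]
grip_width: 0.0375
gripper_force: 60.1
```

```bash
python3 -m handwheel '[[0,0,0,0,1],[0,0,0,0,1],[0,0,0,0,1],[0,0,0,0,1],[0,0,0,0,1],[0,0,0,0,1],[0,0,-10,0,1],[0,0,-30,0,1],[0,0,-60,0,1],[0,0,-90,0,1],[0,0,-120,0,1],[0,0,-140,0,1],[0,0,-150,0,1],[0,0,-150,0,1],[0,0,-150,0,1]]'; python3 - <<'E'
from h import *
s=env.get_state();w=env.camera("wrist");S=env.camera("scene")
print(s["ee_pos"],s["contact_force"])
cv2.imwrite("pics/f.png",np.hstack([cv2.resize(w,(440,330)),cv2.resize(S[160:370,170:440],(360,280)) if 0 else cv2.resize(S[160:370,170:440],(360,330))]))
E
```

```text
time_s: 19.05
ee_pos: [0.4737, 0.0089, 0.3141]
orientation: [3.097, 0.53, 0.001]
contact_force: [-0.3, -0.7, -0.5]
grip_width: 0.0854
gripper_force: 0.0
[0.47372904 0.00885621 0.31406954] [-0.30870235 -0.69832981 -0.47786741]
```

View pics/f.png

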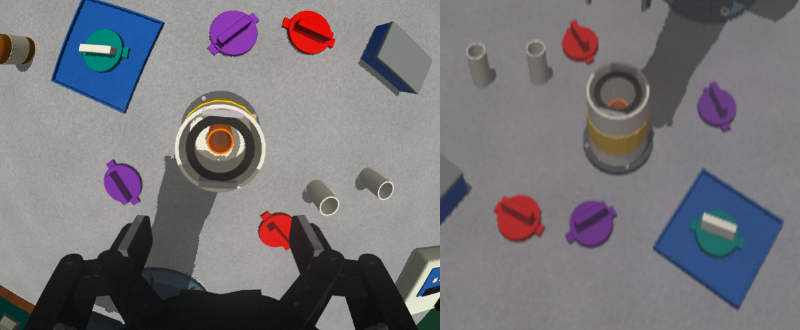

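The cup stands upright inside the open jar (wrist (220,140)), the cap lies flat near the tray's middle, and nothing else has moved. I'm handing in now.

```bash
python3 -c "
from rig import env
print(env.job_done())"
```

```text
the job is handed in; nothing more can be done
None
```

I handed the job in at about 19 s: the last pictures show the cap flat on the tray, the orange cup in the open jar and the other items where they stood (no verdict was returned); I viewed 12 pictures, two over your limit of 10.

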